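# Shut down the bench burner's gas at the fine knob and lever

### The arm

A 6-joint arm with a two-finger parallel gripper is mounted at the origin on the work surface. World frame = base frame: x ahead of the robot, y to its left, z up, the work surface at z = 0. Lengths are in m, angles in rad, forces in N, time in s.
With the tool pointing down it reaches from about 0.25 to 0.775 m from the base axis. Payload 4 kg.
Tool frame: the origin (TCP) lies midway between the tips of the shut fingers; the grasp point (between the pads) lies 19 mm behind it; y points along the fingers, x is the direction in which the jaws open and shut, and the axes are right-handed (so a half turn about y gives the same grasp; the last joint's range is limited). The gripper opens to 94 mm and grips with 3 to 60 N. Pads are 16 mm wide; open, the fingers measure 119 mm over their backs; the gripper's body (75 mm by 177 mm) begins 78 mm behind the grasp point.
Start: joints at [0.998, 0.087, 1.371, -0, 1.684, -0.103], TCP at [0.249, 0.49, 0.206] pointing down, gripper open.
Joint ranges: [-3.1, 3.1], [-0.76, 2.03], [0.27, 2.55], [-1.08, 4.22], [0.17, 2.65], [-2.57, 2.57]. Speed limits (rad/s): [2.79, 2.79, 3.14, 3.14, 3.14, 3.14].

### API

Orientations are given as [roll, pitch, yaw] about the fixed x, y, z axes, in that order (R = Rz(yaw) Ry(pitch) Rx(roll)).
In Python, from bench import robot gives the robot as it stands.
- The arm moves only by the shell command python3 -m creep 'ROWS'. ROWS is JSON, a list of rows, each a list of 7 numbers: the shift along the tool's x, y, z in mm, then the turn, a rotation vector about the tool's x, y, z in degrees, then the closure in counts, from 0 (fully open) to 255 (shut). A call has 1 to 5 rows; each row is the pose to reach, as a shift and turn from the pose commanded when the call began, along the tool's axes at that moment; what a row does not reach only later rows make up. A row lasts 1/8 s, in which the tool goes at most 62.5 mm and 10.7 degrees, less where a joint would pass 70% of its speed; a pose out of reach is approached as far as the arm can. A call with a gripper value outside its range is refused whole. The fingers move at their own pace and stop on an object; the grip force is fixed at half the most. Time passes only in rows, so rows that repeat a pose let the fingers close. It gives the time, the measured TCP pose, the force and the opening at its end, in the units of the state.
- robot.get_obs(): the state, without advancing time (a new reading comes with each control period).
- robot.snapshot(name): name is "scene" or "top" or "wrist"; returns a dict with "color" (400x640x3 uint8, blue, green, red), "fx", "fy", "cx", "cy" (pixels), "k1" (the pictures are not rectified: a ray, as slopes to the right and down, at radius r is drawn at 1 + k1 r^2 times it, then the intrinsics apply), "world_from_camera" (4x4, takes a point from camera to world coordinates); the wrist camera has in their place "mount" (4x4, takes a point from camera to tool coordinates, whose origin is the TCP and whose axes are the tool frame's). Camera axes: x right, y down, z forward; pixel columns grow to the right and rows downward; lengths in m; the calibration is good to about 2 mm. A picture is of the moment at which its call begins: read the wrist's pose just before it. There is no depth.
- robot.close_job(): hands the job in, once; it reports no verdict.
Trained networks look in the newest picture that a camera, given by its name, has taken for a name from the list of things; names that differ only in an ending like _2 or _b are one class to them, and where a whole thing is asked for, a point or a joint stands for the part that bears it (a point fixed in the world has none). Each returns a list of dicts, best first, with "p" (0 to 1); they miss things now and then, are a little off and sometimes report something else, mostly with a low value. They report only what shows in the picture. A call takes as long as a camera call. They do not tell look-alikes from the thing itself.
- robot.spot_in(name, camera): "point" ([x, y, z] in m, in world coordinates, good to about 4 mm: the middle of the surface that is visible of it).
- robot.landmark_of(name, camera): "point" ([x, y, z] in m, in world coordinates, good to about 4 mm: a listed point, or the origin of a listed thing).
The state is a dict: "time": time; "joint_positions": joint angles; "qvel": joint speeds; "joint_torque": joint torques, N m; "tool_pos": TCP position; "ee_rot": TCP orientation; "wrist_force": force on the tool from outside, world axes, zero at the start; "wrist_torque": the same for the moment, N m; "width": finger opening in m.
Only numpy, scipy, OpenCV 4.12 (cv2) and the standard library are available. Lean on these libraries where they do the work, as an engineer would, in place of code of your own. Each camera call takes 0.05 s, during which the arm holds its last target.

### The job

Shut down the gas for the glass bench: turn the red inner knob clockwise until it comes up against its seat and nip it shut with about 0.3 N m (under 0.15 it leaks, over 0.5 the seat is damaged), without turning the black outer ring around it. Then swing the yellow lever of the shut-off valve fully across its pipe. Leave the glass, the tin and the tools on the bench where they are.

Things in the scene. Friction and masses are not known exactly. Their poses are not given: they have to be found in the camera images.
- trim_block: Gas trim block bolted to the bench: steel foot plate 124 x 124 x 8 mm, dark cast block 100 x 100 mm with its top at 45 mm, aluminium dial plate of 76 mm diameter, top at 47 mm, brass pipe stub on its +x side ending 78 mm from the centre. Origin: centre of the underside, on the bench. Both knobs turn about the vertical line through it. It does not move.
- fine_grip (a point): Centre of the red inner knob's grip, on the turning axis, 92 mm above the bench. The knob is an upright bar 34 mm long (point's x) by 16 mm thick (point's y), from 71 to 105 mm above the bench; below it is only a stem of 14 mm diameter, down to the outer ring at 65 mm. A white line on its top points to the point's -x. Turning back reopens the valve.
- fine_top (a point): Top of the red knob on its axis, 105 mm up. Clockwise from above closes: about 0.03 N m until the seat, 0.5 to 1.3 rad from the start, at a place that no pose shows and that differs each time. There the torque rises by about 2 N m per rad (friction 0.06 either way): shut from 0.15, right at 0.3, damaged above 0.5 N m. Let go, it springs back by up to 0.25 rad and stays shut.
- coarse_mark (a point): White pointer mark on top of the black outer ring (coarse gas setting), 28 mm from the turning axis, 65 mm above the bench. The ring is a knurled disc of 64 mm diameter, 47 to 65 mm above the bench, on the same axis, under the red bar. It turns at the lightest rub (0.015 N m) and must stay as set (mark within 3 mm).
- shutoff: Quarter-turn shut-off valve bolted to the bench: steel foot 110 x 60 x 6 mm, brass pipe of 40 mm greatest diameter along its x axis between two elbows, nothing but the stem (18 mm diameter) and the lever higher than 54 mm. Origin at the centre of the underside on the bench, below the lever's vertical pivot. It does not move.
- lever_push (a point): Point in the lever's yellow handle, 85 mm from the pivot, 75 mm above the bench; the point's -x points from the pivot out along the lever. The lever is a level bar reaching 113 mm from the pivot; its yellow sleeve, from 38 to 113 mm, is 18 mm wide and 10 mm thick (70 to 80 mm up). Beyond 60 mm from the pivot nothing is under it.
- lever (a joint): Angle of the shut-off lever in rad: near 0 the lever lies along the pipe, pointing to the valve's -x (open); it swings clockwise seen from above to a stop at 1.57, where it points to the valve's +y, across the pipe (shut). About 0.2 N m turns it (2.5 N at the yellow handle); it stays where it is left.
- vase: Red glass vase, 72 mm diameter, 100 mm high, origin at the centre of its underside. Leave alone.
- tin: Open aluminium tin, 72 mm diameter, 75 mm high, origin at the centre of its underside. Leave alone.
- paddle: Wooden shaping paddle lying flat, 280 mm long along its x, 75 mm wide, 16 mm high, origin at the middle of its underside. Leave alone.
- jacks: Two-legged glass-blower's jacks lying flat, 211 mm long along its x, 56 mm wide, 10 mm high. Leave alone.
- knob_dog (a point): Small dog on the knob's stem, out of sight inside the block, 26 mm above the bench and 3 mm from the axis; on the seat it lies against the seat's dog. So near the axis, its noisy reading cannot tell whether the valve is shut. Its orientation means nothing here. Listed for the judge.
- seat_dog (a point): The dog of the valve's springy seat, out of sight inside the block, 26 mm above the bench, 3 mm from the axis. It is pushed round by 0.12 mm (shut) to 0.84 mm (damaged), far too little to see in its noisy reading. Its orientation means nothing here. Listed for the judge.
There are look-alikes about, which are no part of the job. Leave any pink or purple look-alike of the trim_block alone. What is meant by the shutoff is not pink, and is the larger of those in its own colour.

How it is judged:
On the way, in this order (a step that is already met when the one before it is completed fails the run):
1. the red fine knob is nipped shut on its seat (distance between knob_dog and seat_dog below 0.0002 m and distance of seat_dog from where it was at the start of the episode above 0.00012 m), for 0.1 s.
2. the shut-off lever is swung across its pipe (value of joint lever above 1.42 rad), for 0.1 s.
At the end, for the whole second after the job is handed in: The fine knob stays on its seat (tightened to 0.15 N m or more, then let go, not turned back), the lever is at rest within 0.15 rad of its shut stop, and the outer ring's mark is within 3 mm of where it was (distance between knob_dog and seat_dog below 0.0002 m and distance of seat_dog from where it was at the start of the episode above 4.5e-05 m and value of joint lever above 1.42 rad and velocity of joint lever below 0.05 rad/s and distance of coarse_mark from where it was at the start of the episode below 0.003 m); the robot touches nothing.
It fails at once if the outer ring was turned (its mark moved more than 3 mm) (distance of coarse_mark from where it was at the start of the episode above 0.003 m).
It fails at once if the fine valve was overtightened (more than about 0.5 N m) (distance of seat_dog from where it was at the start of the episode above 0.00084 m).
It fails at once if the vase, tin, paddle or jacks were moved by more than 2 cm (distance of any of vase, tin, paddle, jacks from where it was at the start of the episode above 0.02 m).
It also fails if it takes over 64 s, if anything falls off the work surface, if the arm or the gripper's body presses on something with over 40 N, if the wrist force passes 120 N, or if a joint passes its speed limit or range.

## Working session

There is one attempt and no reset: what is moved stays moved. The work goes in short steps, Python scripts to look and compute and a shell command to move; the robot and the scene stay as the last step left them, time stands still between calls to the robot, and variables do not carry over. Pictures are saved under pics/ and viewed, and the job is handed in when it is done.

```bash
ls; mkdir -p pics
python3 - <<'E'
from bench import robot
import cv2
o=robot.get_obs(); print({k:o[k] for k in o})
for c in ("scene","top","wrist"):
    s=robot.snapshot(c); cv2.imwrite(f"pics/{c}0.png",s["color"])
    print(c,s["fx"],s["cx"],s["cy"],s["k1"],s.get("world_from_camera",s.get("mount")))
    for n in ("trim_block","fine_grip","fine_top","coarse_mark","shutoff","lever_push","vase","tin","paddle","jacks"):
        try: print(n,[([round(float(v),3) for v in d["point"]],round(d["p"],2)) for d in robot.landmark_of(n,c)])
        except Exception as e: print(n,e)
E
```

```text
pics
{'time': 0.0, 'joint_positions': array([ 9.97880322e-01,  8.79907123e-02,  1.37226221e+00,  3.29462774e-05,
        1.68359180e+00, -1.03119126e-01]), 'qvel': array([ 0.0013728 ,  0.00053084,  0.00070311, -0.00046069,  0.00023067,
        0.00013354]), 'joint_torque': array([ 4.70245013e-04, -3.40185320e+01, -3.02423716e+01,  7.16992049e-02,
        3.33896151e-02, -1.97139866e-04]), 'tool_pos': array([0.24869124, 0.48994675, 0.20428063]), 'ee_rot': array([-1.57053194,  0.00223673,  1.10100342]), 'wrist_force': array([ 0.71561326, -0.02308531, -0.36635979]), 'wrist_torque': array([-0.01035436, -0.01179662,  0.00384944]), 'width': 0.09377803809411088}
scene 439.5584849242437 321.3976013001276 200.22902550461473 -0.10620845281738936 [[ 0.76813849  0.40068261 -0.49941637  1.19634808]
 [ 0.64020832 -0.49260746  0.58946688 -0.84938356]
 [-0.0098271  -0.77252271 -0.63491109  0.95769458]
 [ 0.          0.          0.          1.        ]]
trim_block [([0.543, 0.17, 0.001], 0.97), ([0.333, -0.099, 0.001], 0.9), ([0.327, 0.17, 0.0], 0.57)]
fine_grip [([0.331, -0.1, 0.093], 0.66), ([0.335
[... 1763 characters left out ...]
], 0.57)]
paddle [([0.332, 0.433, -0.0], 0.85), ([0.547, 0.172, 0.102], 0.62)]
jacks [([0.402, -0.4, 0.001], 0.72), ([0.646, -0.401, 0.001], 0.21)]
wrist 292.7621175942856 321.75432760432193 196.89501911387674 -0.05293104447759983 [[ 9.99998678e-01 -1.29313458e-03  9.85431458e-04 -6.56876351e-04]
 [-1.30465377e-03 -2.76587028e-01  9.60987988e-01 -1.80277940e-01]
 [-9.70129243e-04 -9.60988004e-01 -2.76588350e-01  8.06666949e-02]
 [ 0.00000000e+00  0.00000000e+00  0.00000000e+00  1.00000000e+00]]
trim_block [([0.333, 0.167, 0.004], 0.86)]
fine_grip []
fine_top [([0.33, 0.434, -0.002], 0.26)]
coarse_mark []
shutoff []
lever_push []
vase []
tin []
paddle [([0.326, 0.432, -0.001], 0.89)]
jacks []
```

View pics/scene0.png

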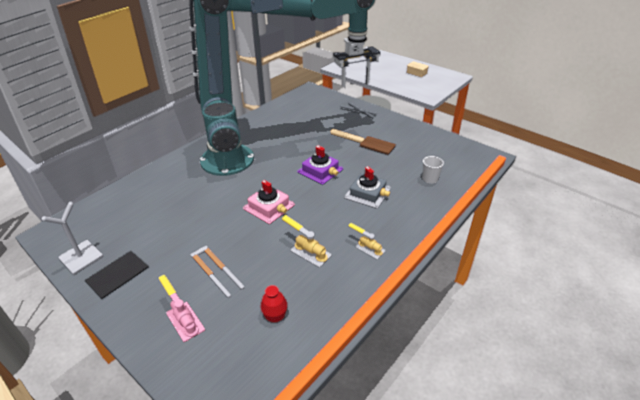

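View pics/top0.png

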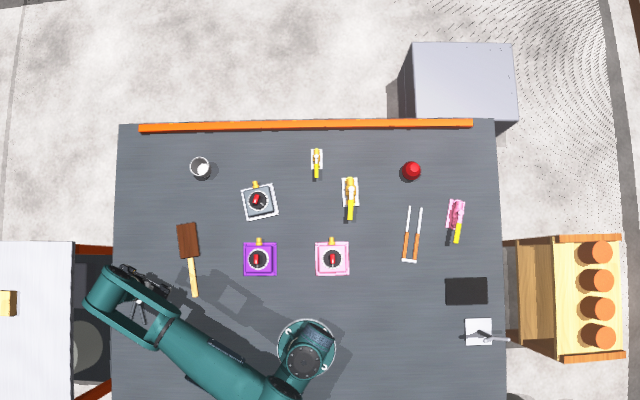

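```bash
python3 -c "
import cv2
a=cv2.imread('pics/top0.png');b=cv2.imread('pics/scene0.png')
cv2.imwrite('pics/top0z.png',cv2.resize(a[90:290,180:440],(780,600),interpolation=2))
"
```

```text
(no output)
```

View pics/top0z.png

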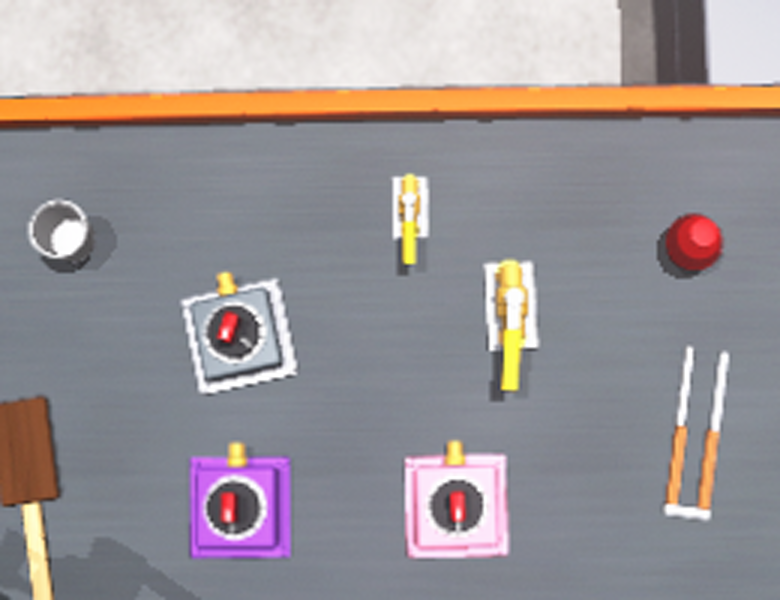

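The scene and top views agree. The grey trim block is at about (0.545, 0.171), at zoomed pixel (235, 333). The larger yellow/brass valve is at about (0.58, -0.169), with its lever along -x. The knob bar lies at about -0.45 rad, which nearly matches the current jaws, so I'll move over it and look closer.

```bash
cat > h.py <<'E'
from bench import robot
import cv2, numpy as np
from scipy.spatial.transform import Rotation as R
def st(p=True):
    o=robot.get_obs()
    if p: print("t",round(o["time"],2),"tcp",np.round(o["tool_pos"],4),"rot",np.round(o["ee_rot"],4),"F",np.round(o["wrist_force"],2),"T",np.round(o["wrist_torque"],3),"w",round(o["width"],4),"q",np.round(o["joint_positions"],2))
    return o
def Rt(o): return R.from_euler("xyz",o["ee_rot"]).as_matrix()
def wrist(name):
    o=robot.get_obs(); s=robot.snapshot("wrist"); cv2.imwrite(f"pics/{name}.png",s["color"])
    T=np.eye(4);T[:3,:3]=Rt(o);T[:3,3]=o["tool_pos"]
    return o,s,T@np.array(s["mount"])
def px2w(s,W,u,v,z):
    K=np.array([[s["fx"],0,s["cx"]],[0,s["fy"],s["cy"]],[0,0,1.]])
    n=cv2.undistortPoints(np.array([[[u,v]]],float),K,np.array([s["k1"],0,0,0,0.]))[0,0]
    d=W[:3,:3]@[n[0],n[1],1]; c=W[:3,3]; return c+d*(z-c[2])/d[2]
def w2px(s,W,P):
    K=np.array([[s["fx"],0,s["cx"]],[0,s["fy"],s["cy"]],[0,0,1.]])
    M=np.linalg.inv(W); return cv2.projectPoints(np.array(P,float).reshape(-1,1,3),cv2.Rodrigues(M[:3,:3])[0],M[:3,3],K,np.array([s["k1"],0,0,0,0.]))[0][:,0]
def delta(o,goal):  # world goal -> tool mm
    return np.round(1000*Rt(o).T@(np.array(goal)-o["tool_pos"]),1)
E
python3 -m creep '[[-151,0,-408,0,0,0,0],[-151,0,-408,0,0,0,0],[-151,0,-408,0,0,0,0],[-151,0,-408,0,0,0,0],[-151,0,-408,0,0,0,0]]'
python3 -c "from h import *; o=st(); print(delta(o,[.545,.171,.2]))"
```

```text
time: 2.28
tool_pos: [0.4624, 0.2595, 0.2058]
ee_rot: [-1.571, -0.001, 1.101]
wrist_force: [0.6, 0.6, 0.1]
width: 0.0938
t 2.27 tcp [0.4624 0.2595 0.2058] rot [-1.5712e+00 -9.0000e-04  1.1012e+00] F [0.62 0.6  0.14] T [ 0.003  0.01  -0.017] w 0.0938 q [ 0.4   0.04  1.42  0.    1.68 -0.7 ]
[ -41.5    5.8 -113.7]
```

```bash
python3 -m creep '[[-41,0,-114,0,0,0,0],[-41,0,-114,0,0,0,0],[-41,0,-114,0,0,0,0]]'
python3 - <<'E'
from h import *
o,s,W=wrist("w1"); st()
for n in ("trim_block","fine_grip","fine_top","coarse_mark"):
    print(n,[(np.round(d["point"],4),round(d["p"],2)) for d in robot.landmark_of(n,"wrist")])
E
```

```text
time: 2.65
tool_pos: [0.5464, 0.1695, 0.2046]
ee_rot: [-1.571, 0.001, 1.095]
wrist_force: [-0.3, 0.6, -1.5]
width: 0.0941
t 2.7 tcp [0.545  0.1714 0.2049] rot [-1.5696e+00  4.0000e-04  1.0975e+00] F [ 0.02 -0.4  -0.39] T [ 0.042  0.046 -0.018] w 0.0939 q [ 0.21  0.14  1.32  0.    1.69 -0.89]
trim_block [(array([0.3306, 0.1725, 0.0016]), 0.82), (array([0.5459, 0.1708, 0.0022]), 0.66), (array([ 0.329 , -0.1001,  0.0008]), 0.56)]
fine_grip [(array([0.5443, 0.1719, 0.0917]), 0.74)]
fine_top [(array([0.5418, 0.1717, 0.1077]), 0.74), (array([0.5416, 0.1703, 0.0934]), 0.7)]
coarse_mark [(array([ 0.3007, -0.1003,  0.0655]), 0.72), (array([0.5298, 0.1483, 0.0618]), 0.59)]
```

View pics/w1.png

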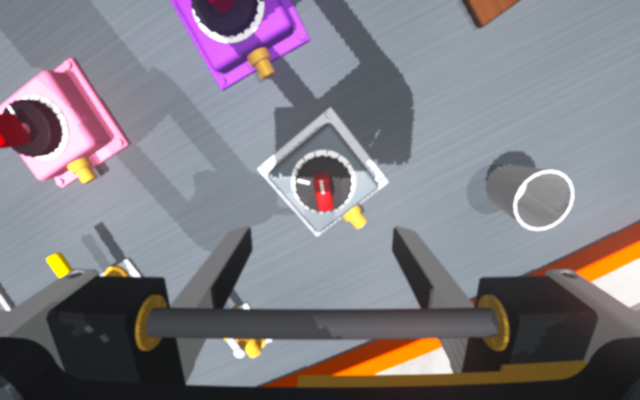

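Run:
```python
from h import *
o,s,W=wrist("w2"); img=s["color"].copy()
hsv=cv2.cvtColor(img,cv2.COLOR_BGR2HSV)
m=(((hsv[...,0]<10)|(hsv[...,0]>170))&(hsv[...,1]>150)&(hsv[...,2]>90)).astype('uint8')
m[:, :290]=0;m[:,360:]=0;m[:160]=0;m[225:]=0
ys,xs=np.nonzero(m);print(xs.min(),xs.max(),ys.min(),ys.max(),xs.mean(),ys.mean())
# fit: project bar box hull, maximize IoU over x,y,yaw
from scipy.optimize import minimize
S=4
M=cv2.resize(m,None,fx=S,fy=S,interpolation=0)
def hull(p,full=False):
    x,y,a=p;c,sn=np.cos(a),np.sin(a)
    P=[[x+c*i*.017-sn*j*.008,y+sn*i*.017+c*j*.008,z] for i in(-1,1) for j in(-1,1) for z in(.071,.105)]
    q=w2px(s,W,P); return q
def cost(p):
    z=np.zeros_like(M); h=cv2.convexHull(((hull(p)+.5)*S).astype(np.float32)).astype(np.int32); cv2.fillConvexPoly(z,h,1)
    return 1-(z&M).sum()/max(1,(z|M).sum())
best=min((cost((.545+dx,.171+dy,a)),.545+dx,.171+dy,a) for dx in np.arange(-.006,.0061,.002) for dy in np.arange(-.006,.0061,.002) for a in np.arange(-1.0,.5,.1))
r=minimize(cost,best[1:],method="Nelder-Mead",options=dict(initial_simplex=[np.array(best[1:])+d for d in ([0,0,0],[.002,0,0],[0,.002,0],[0,0,.15])]))
print(best,r.x,r.fun)
cv2.polylines(img,[np.round(cv2.convexHull(hull(r.x).astype(np.float32))).astype(np.int32)],True,(0,255,0),1)
cv2.imwrite("pics/w2z.png",cv2.resize(s["color"][140:240,250:400],(780,520),interpolation=2))
cv2.imwrite("pics/w2f.png",cv2.resize(img[140:240,250:400],(780,520),interpolation=0))
```

```text
312 329 182 214 320.63358778625957 199.941475826972
(np.float64(0.4074423876086135), np.float64(0.551), np.float64(0.169), np.float64(-0.30000000000000016)) [ 0.55038844  0.16941099 -0.34075544] 0.3959317458787236
```

View pics/w2z.png

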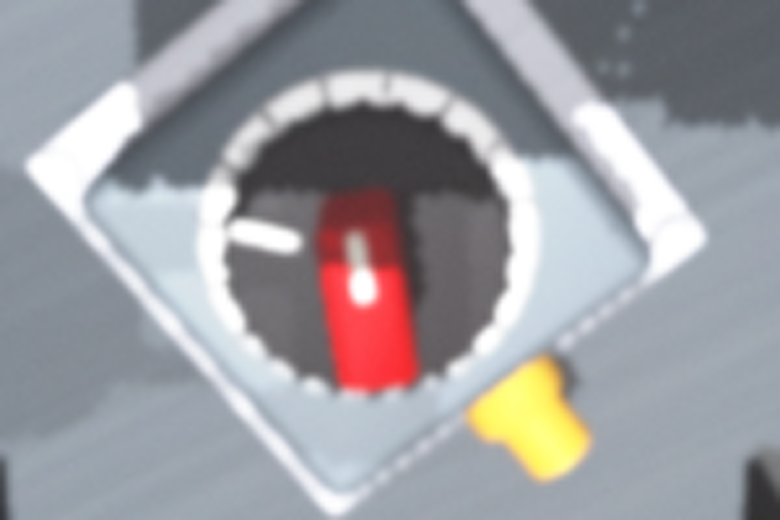

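View pics/w2f.png

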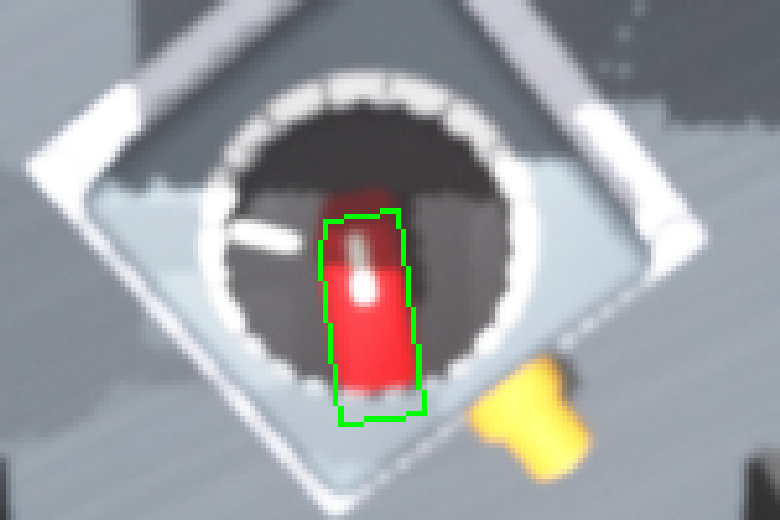

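Run:
```python
from h import *
from scipy.optimize import minimize
o,s,W=wrist("w3"); img=s["color"].copy(); st()
b,g,r=[img[...,i].astype(int) for i in range(3)]
m=((r>g*1.8)&(r>b*1.8)&(r>50)).astype('uint8')
m[:, :300]=0;m[:,340:]=0;m[:165]=0;m[220:]=0
m=cv2.morphologyEx(m,cv2.MORPH_CLOSE,np.ones((7,7),np.uint8))
S=4; M=cv2.resize(m,None,fx=S,fy=S,interpolation=0)
def hull(p):
    x,y,a=p;c,sn=np.cos(a),np.sin(a)
    return w2px(s,W,[[x+c*i*.017-sn*j*.008,y+sn*i*.017+c*j*.008,z] for i in(-1,1) for j in(-1,1) for z in(.071,.105)])
def cost(p):
    z=np.zeros_like(M); h=cv2.convexHull(((hull(p)+.5)*S).astype(np.float32)).astype(np.int32); cv2.fillConvexPoly(z,h,1)
    return 1-(z&M).sum()/max(1,(z|M).sum())
best=min((cost((.545+dx,.171+dy,a)),.545+dx,.171+dy,a) for dx in np.arange(-.006,.0061,.002) for dy in np.arange(-.006,.0061,.002) for a in np.arange(-1.0,.5,.1))
r=minimize(cost,best[1:],method="Nelder-Mead",options=dict(initial_simplex=[np.array(best[1:])+d for d in ([0,0,0],[.002,0,0],[0,.002,0],[0,0,.15])]))
print(r.x,r.fun)
# axis of white line & dial plate
off=np.array([250,140])
for nm,(u,v),z in (("lineA",(357,235),.105),("lineB",(363,300),.105),("mark o",(230,232),.065),("mark i",(300,243),.065),("dial L",(199,235),.047),("dial R",(538,235),.047),("dial T",(370,70),.047)):
    p=np.array([u,v])/5.2+off-.4; print(nm,px2w(s,W,*p,z).round(4))
cv2.polylines(img,[np.round(cv2.convexHull(hull(r.x).astype(np.float32))).astype(np.int32)],True,(0,255,0),1)
x,y=r.x[:2]
t=np.linspace(0,6.28,60)
q=w2px(s,W,np.c_[x+.038*np.cos(t),y+.038*np.sin(t),0*t+.047]); cv2.polylines(img,[np.round(q).astype(np.int32)],True,(255,0,0),1)
cv2.imwrite("pics/w3f.png",cv2.resize(img[140:240,250:400],(780,520),interpolation=0))
```

```text
t 3.0 tcp [0.5436 0.1741 0.2058] rot [-1.5711e+00 -5.0000e-04  1.1032e+00] F [-0.29  0.41  0.42] T [ 0.021 -0.025  0.033] w 0.0937 q [ 0.21  0.13  1.32  0.    1.69 -0.89]
[ 0.54526974  0.17088105 -0.31809005] 0.11902301550023486
lineA [0.531  0.1763 0.105 ]
lineB [0.5429 0.1715 0.105 ]
mark o [0.5264 0.1473 0.065 ]
mark i [0.5355 0.1597 0.065 ]
dial L [0.5269 0.1371 0.047 ]
dial R [0.5621 0.2064 0.047 ]
dial T [0.511  0.1891 0.047 ]
```

View pics/w3f.png

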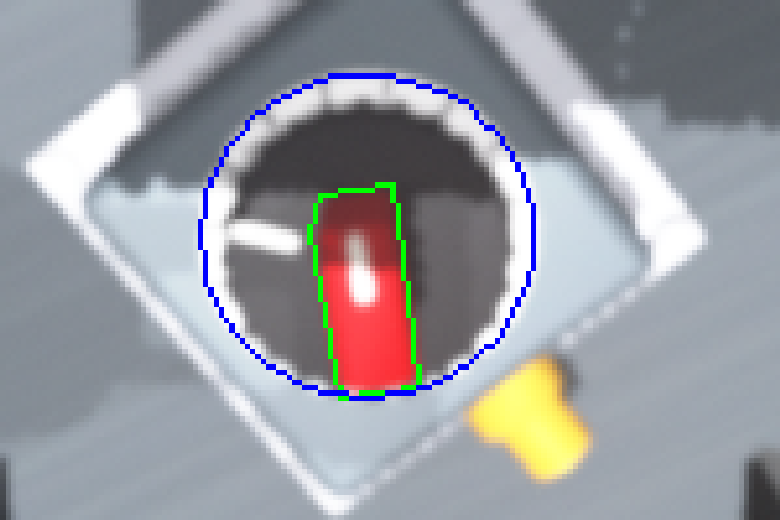

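The bar and dial overlays fit with the axis at (0.545, 0.171) and the bar at about -0.35 rad. The red bar spans zoomed pixels (360, 187) to (380, 393). I'll turn the tool by -7° and come down partway.

```bash
python3 -m creep '[[0,50,0,0,-7,0,0],[0,85,0,0,-7,0,0],[0,85,0,0,-7,0,0],[0,85,0,0,-7,0,0]]'
python3 - <<'E'
from h import *
P=[];Y=[]
for i in range(6):
    o,s,W=wrist("w4"); P.append(o["tool_pos"]);Y.append(o["ee_rot"])
p=np.mean(P,0);print(p,np.std(P,0),np.mean(Y,0)); st()
o["tool_pos"]=p;o["ee_rot"]=np.mean(Y,0);print(delta(o,[.545,.1712,.076]))
img=s["color"];cv2.imwrite("pics/w4z.png",cv2.resize(img[150:300,200:440],(800,500),interpolation=2))
E
```

```text
time: 3.5
tool_pos: [0.545, 0.1736, 0.1224]
ee_rot: [-1.573, -0.002, 1.224]
wrist_force: [-0.2, -0.3, 0.3]
width: 0.0936
[0.5454007  0.17340427 0.12278436] [0.00022762 0.00017445 0.00034162] [-1.57405902 -0.00212296  1.22362663]
t 3.8 tcp [0.545  0.173  0.1219] rot [-1.5728e+00 -1.4000e-03  1.2232e+00] F [-0.3   0.1   0.57] T [ 0.052 -0.074  0.001] w 0.0937 q [ 0.21  0.16  1.45  0.    1.52 -1.01]
[-2.3 46.8 -0.2]
```

View pics/w4z.png

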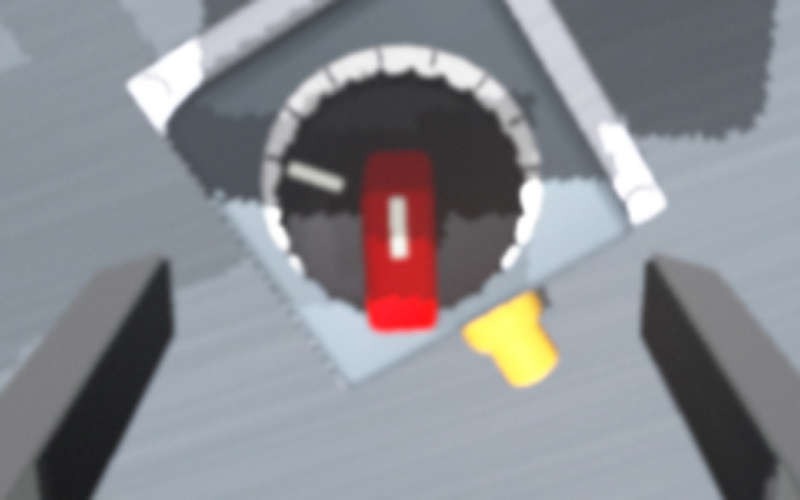

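The bar stands upright in the picture, midway between the fingers (zoomed x about 400 against 406). That puts it about 2 mm to the tool's -x side. I'll descend with that correction.

```bash
python3 -m creep '[[-2,25,0,0,0,0,0],[-2,46,0,0,0,0,0],[-2,46,0,0,0,0,0],[-2,46,0,0,0,0,0]]'
python3 - <<'E'
from h import *
o,s,W=wrist("w5"); st()
img=s["color"];cv2.imwrite("pics/w5z.png",cv2.resize(img[150:300,200:440],(800,500),interpolation=2))
q=w2px(s,W,[[.545,.171,.105],[.545,.171,.065]]);print(q,(q-[200,150])*3.333)
E
```

```text
time: 4.3
tool_pos: [0.5443, 0.1711, 0.0756]
ee_rot: [-1.572, -0.001, 1.223]
wrist_force: [-0.2, -0.2, -0.8]
width: 0.0938
t 4.35 tcp [0.5445 0.1712 0.076 ] rot [-1.5728e+00 -1.4000e-03  1.2231e+00] F [ 0.02 -0.28 -0.43] T [ 0.034 -0.061  0.001] w 0.094 q [ 0.21  0.19  1.51  0.    1.43 -1.02]
[[322.96200534 260.53626558]
 [322.60947332 232.95550906]] [[409.83236379 368.41737316]
 [408.65737458 276.49071171]]
```

View pics/w5z.png

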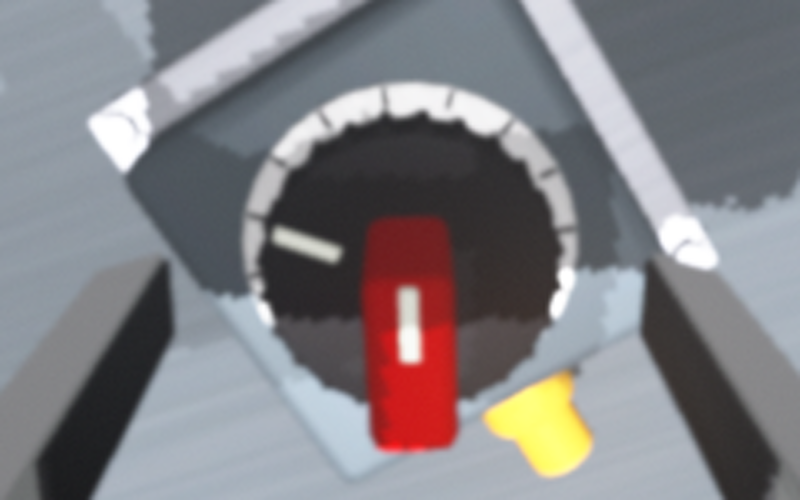

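The bar is centred between the fingers (410 against 406). Closing the gripper.

```bash
python3 -m creep '[[0,0,0,0,0,0,255],[0,0,0,0,0,0,255],[0,0,0,0,0,0,255],[0,0,0,0,0,0,255],[0,0,0,0,0,0,255]]'; python3 -c "from h import *; st()"
python3 -m creep '[[0,0,0,0,0,0,255],[0,0,0,0,0,0,255],[0,0,0,0,0,0,255]]'
python3 - <<'E'
from h import *
o,s,W=wrist("w6"); st();st()
img=s["color"];cv2.imwrite("pics/w6z.png",cv2.resize(img[150:300,200:440],(800,500),interpolation=2))
E
```

```text
time: 4.97
tool_pos: [0.5436, 0.171, 0.0745]
ee_rot: [-1.571, -0.0, 1.223]
wrist_force: [0.3, 0.0, 0.2]
width: 0.0471
t 4.97 tcp [0.5436 0.171  0.0745] rot [-1.5708e+00 -1.0000e-04  1.2232e+00] F [0.27 0.05 0.23] T [ 0.083 -0.069 -0.065] w 0.0471 q [ 0.21  0.19  1.52  0.    1.43 -1.02]
time: 5.35
tool_pos: [0.5436, 0.171, 0.0745]
ee_rot: [-1.571, -0.0, 1.223]
wrist_force: [1.3, 1.5, 0.2]
width: 0.0176
t 5.4 tcp [0.5439 0.1717 0.0745] rot [-1.5708 -0.0018  1.2233] F [-0.72  1.68 -0.54] T [ 0.104 -0.013 -0.011] w 0.016 q [ 0.21  0.19  1.52  0.    1.43 -1.02]
t 5.4 tcp [0.5439 0.1717 0.0745] rot [-1.5708 -0.0018  1.2233] F [-0.72  1.68 -0.54] T [ 0.104 -0.013 -0.011] w 0.016 q [ 0.21  0.19  1.52  0.    1.43 -1.02]
```

View pics/w6z.png

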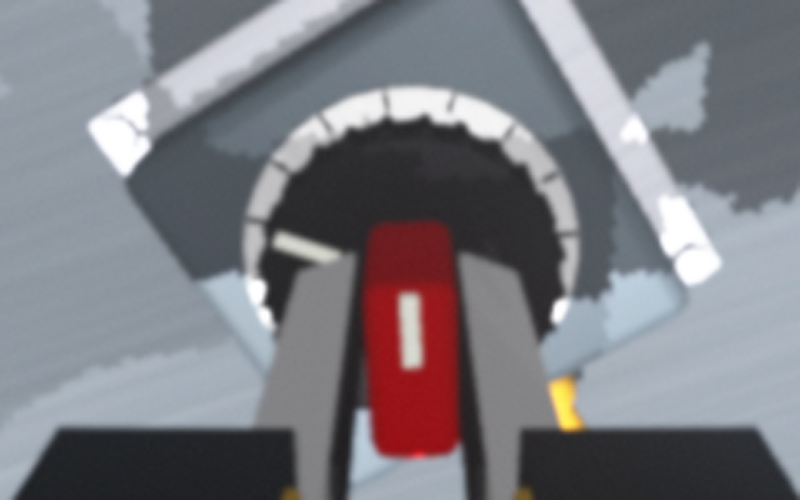

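Gripped: the width is 16 mm. Now I'll turn clockwise (+ about tool y), first to 24°, which is short of the earliest seat.

```bash
cat > tq.py <<'E'
from h import *
import sys
n=int(sys.argv[1]) if len(sys.argv)>1 else 4
A=[]
for i in range(n):
    robot.snapshot("wrist"); o=robot.get_obs(); A.append(np.r_[o["wrist_force"],o["wrist_torque"],o["tool_pos"],o["ee_rot"][2],o["joint_torque"][5]])
A=np.array(A);m=A.mean(0)
print("t",round(o["time"],2),"F",m[:3].round(2),"T",m[3:6].round(3),"Tz",A[:,5].round(3),"tcp",m[6:9].round(4),"yaw",m[9].round(4),"j6tq",m[10].round(3),"w",round(o["width"],4))
E
python3 tq.py 6
python3 -m creep '[[0,0,0,0,5,0,255],[0,0,0,0,10,0,255],[0,0,0,0,15,0,255],[0,0,0,0,20,0,255],[0,0,0,0,24,0,255]]'
python3 tq.py 6
```

```text
t 5.7 F [ 0.78  2.3  -0.88] T [ 0.512 -0.173  0.029] Tz [ 0.006  0.073 -0.009  0.027  0.032  0.044] tcp [0.5438 0.1716 0.0745] yaw 1.2234 j6tq 0.017 w 0.0159
time: 6.32
tool_pos: [0.544, 0.1719, 0.0745]
ee_rot: [-1.57, -0.002, 0.802]
wrist_force: [1.3, 4.4, -1.0]
width: 0.016
t 6.62 F [ 2.07  4.69 -1.62] T [ 0.946 -0.426 -0.014] Tz [ 0.006  0.005 -0.001 -0.069 -0.009 -0.019] tcp [0.544  0.1718 0.0746] yaw 0.8045 j6tq 0.056 w 0.0161
```

```bash
python3 -m creep '[[0.5,0,0.2,0,4,0,255],[0.5,0,0.2,0,4,0,255]]'
python3 tq.py 4
python3 -m creep '[[0,0,0,0,4,0,255],[0,0,0,0,4,0,255]]'
python3 tq.py 4
```

```text
time: 6.88
tool_pos: [0.5441, 0.1719, 0.0746]
ee_rot: [-1.571, -0.001, 0.736]
wrist_force: [2.8, 4.7, -1.9]
width: 0.0158
t 7.08 F [ 2.21  4.12 -1.71] T [ 1.007 -0.438 -0.029] Tz [-0.032 -0.03  -0.028 -0.024] tcp [0.5441 0.1719 0.0746] yaw 0.7359 j6tq -0.016 w 0.0164
time: 7.32
tool_pos: [0.5441, 0.1719, 0.0746]
ee_rot: [-1.57, -0.001, 0.665]
wrist_force: [2.1, 4.8, -1.6]
width: 0.0161
t 7.53 F [ 2.02  4.58 -1.39] T [ 1.048 -0.51  -0.035] Tz [-0.054 -0.047 -0.021 -0.019] tcp [0.5441 0.1719 0.0746] yaw 0.6658 j6tq -0.02 w 0.016
```

```bash
python3 -m creep '[[0,0,0,0,4,0,255],[0,0,0,0,4,0,255]]'
python3 tq.py 4
python3 -m creep '[[0,0,0,0,4,0,255],[0,0,0,0,4,0,255]]'
python3 tq.py 4
```

```text
time: 7.78
tool_pos: [0.5441, 0.172, 0.0745]
ee_rot: [-1.57, -0.001, 0.596]
wrist_force: [2.5, 5.1, -2.0]
width: 0.0159
t 7.97 F [ 2.63  4.67 -1.99] T [ 1.015 -0.512 -0.039] Tz [-0.046 -0.067 -0.026 -0.017] tcp [0.5441 0.1719 0.0746] yaw 0.596 j6tq -0.02 w 0.0158
time: 8.22
tool_pos: [0.5442, 0.172, 0.0745]
ee_rot: [-1.57, -0.001, 0.526]
wrist_force: [2.6, 5.3, -2.9]
width: 0.0161
t 8.43 F [ 2.74  5.19 -2.23] T [ 1.044 -0.524 -0.028] Tz [-0.069 -0.06   0.006  0.011] tcp [0.5442 0.172  0.0746] yaw 0.5262 j6tq -0.02 w 0.0156
```

```bash
python3 -m creep '[[0,0,0,0,4,0,255],[0,0,0,0,4,0,255]]'
python3 tq.py 4
python3 -m creep '[[0,0,0,0,4,0,255],[0,0,0,0,4,0,255]]'
python3 tq.py 4
```

```text
time: 8.68
tool_pos: [0.5442, 0.1721, 0.0746]
ee_rot: [-1.57, -0.002, 0.456]
wrist_force: [1.9, 5.2, -2.7]
width: 0.0158
t 8.88 F [ 2.54  5.48 -2.08] T [ 1.078 -0.583 -0.029] Tz [ 0.029 -0.085 -0.047 -0.014] tcp [0.5442 0.172  0.0746] yaw 0.4564 j6tq -0.02 w 0.016
time: 9.12
tool_pos: [0.5443, 0.172, 0.0746]
ee_rot: [-1.57, -0.002, 0.386]
wrist_force: [2.0, 4.6, -1.7]
width: 0.0155
t 9.32 F [ 3.05  4.93 -2.04] T [ 1.099 -0.588 -0.04 ] Tz [-0.038 -0.03  -0.042 -0.048] tcp [0.5443 0.1721 0.0746] yaw 0.3866 j6tq -0.017 w 0.0161
```

```bash
python3 -m creep '[[0,0,0,0,4,0,255],[0,0,0,0,4,0,255]]'
python3 tq.py 4
python3 -m creep '[[0,0,0,0,4,0,255],[0,0,0,0,4,0,255]]'
python3 tq.py 4
```

```text
time: 9.57
tool_pos: [0.5443, 0.1721, 0.0746]
ee_rot: [-1.57, -0.002, 0.317]
wrist_force: [2.7, 5.4, -1.4]
width: 0.016
t 9.78 F [ 2.6   5.62 -2.51] T [ 1.078 -0.583  0.117] Tz [0.09  0.163 0.095 0.119] tcp [0.5443 0.1721 0.0746] yaw 0.3173 j6tq 0.135 w 0.0157
time: 10.02
tool_pos: [0.5444, 0.1721, 0.0746]
ee_rot: [-1.57, -0.002, 0.248]
wrist_force: [3.5, 5.3, -2.5]
width: 0.0158
t 10.22 F [ 3.03  4.84 -2.01] T [ 1.086 -0.603  0.252] Tz [0.294 0.214 0.241 0.259] tcp [0.5444 0.1721 0.0746] yaw 0.2479 j6tq 0.268 w 0.0161
```

The seat was met at about 48° of turn. The torque rose by about 0.287 N m from the free-turning reading, on both the wrist and j6, at 1.93 N m/rad. That is the wanted nip, so I'll let go.

```bash
python3 -m creep '[[0,0,0,0,0,0,0],[0,0,0,0,0,0,0],[0,0,0,0,0,0,0],[0,0,0,0,0,0,0],[0,0,0,0,0,0,0]]'
python3 -m creep '[[0,0,0,0,0,0,0],[0,0,0,0,0,0,0],[0,0,0,0,0,0,0],[0,0,0,0,0,0,0]]'
python3 - <<'E'
from h import *
o,s,W=wrist("w7"); st()
img=s["color"];cv2.imwrite("pics/w7z.png",cv2.resize(img[150:300,200:440],(800,500),interpolation=2))
E
```

```text
time: 10.85
tool_pos: [0.5437, 0.1713, 0.0745]
ee_rot: [-1.571, 0.0, 0.246]
wrist_force: [-0.0, 0.6, 1.2]
width: 0.0625
time: 11.35
tool_pos: [0.5438, 0.1715, 0.0745]
ee_rot: [-1.571, -0.0, 0.246]
wrist_force: [-0.1, 0.1, -0.0]
width: 0.0936
t 11.4 tcp [0.5438 0.1715 0.0745] rot [-1.5708 -0.      0.2458] F [0.07 0.45 0.72] T [-0.066  0.022 -0.024] w 0.0941 q [ 0.21  0.19  1.52  0.    1.43 -0.04]
```

View pics/w7z.png

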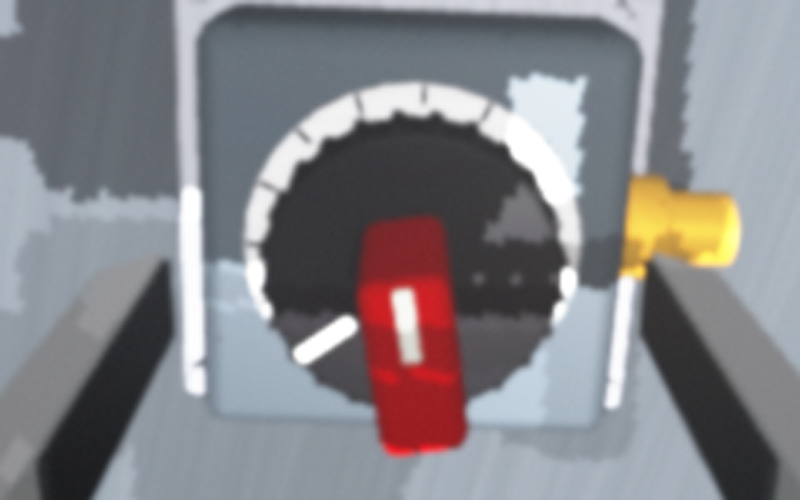

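The bar sprang back about 5° and rests clear of the jaws. I'll check the ring mark, then lift.

```bash
python3 - <<'E'
from h import *
o,s,W=wrist("w8")
f=lambda u,v:px2w(s,W,200+u*.3,150+v*.3,.065).round(4)
print("mark out/in",f(297,357),f(352,323))
import copy
W0=None
# earlier w5 pose
T=np.eye(4);T[:3,:3]=R.from_euler("xyz",[-1.5718,-.0012,1.223]).as_matrix();T[:3,3]=[.5443,.1712,.0757]
W=T@np.array(s["mount"]);print("before",f(275,235),f(340,258))
E
python3 -m creep '[[0,-40,0,0,0,0,0],[0,-85,0,0,0,0,0],[0,-85,0,0,0,0,100]]'
python3 -m creep '[[-142,0,-387,0,0,0,255],[-142,0,-387,0,0,0,255],[-142,0,-387,0,0,0,255],[-142,0,-387,0,0,0,255],[-142,0,-387,0,0,0,255]]'
python3 -c "from h import *; o=st(); print(delta(o,[.5,-.24,.158]))"
```

```text
mark out/in [0.5254 0.1471 0.065 ] [0.5351 0.1578 0.065 ]
before [0.527  0.1481 0.065 ] [0.5365 0.159  0.065 ]
time: 11.82
tool_pos: [0.5465, 0.1721, 0.1646]
ee_rot: [-1.571, -0.01, 0.246]
wrist_force: [-0.1, -0.1, 0.4]
width: 0.0872
time: 12.45
tool_pos: [0.5097, -0.1409, 0.1579]
ee_rot: [-1.57, 0.001, 0.246]
wrist_force: [-0.0, -0.2, 0.8]
width: 0.0371
t 12.45 tcp [ 0.5097 -0.1409  0.1579] rot [-1.5696e+00  1.4000e-03  2.4600e-01] F [-0.02 -0.22  0.79] T [-0.017 -0.011 -0.022] w 0.0371 q [-0.38  0.06  1.5   0.    1.59 -0.62]
[-33.5  -0.2 -93.8]
```

The ring mark's apparent shift is purely radial and within calibration error, so the ring has not turned. Moving on to the lever.

```bash
python3 -m creep '[[-33,0,-94,0,0,0,255],[-33,0,-94,0,0,0,255],[-33,0,-94,0,0,0,255],[-33,0,-94,0,0,0,255]]'
python3 - <<'E'
from h import *
o,s,W=wrist("w9"); st()
for n in ("shutoff","lever_push"):
  for c in ("wrist","top","scene"):
    if c!="wrist": robot.snapshot(c)
    print(n,c,[(np.round(d["point"],4),round(d["p"],2)) for d in robot.landmark_of(n,c)])
E
```

```text
time: 12.95
tool_pos: [0.5013, -0.2376, 0.1583]
ee_rot: [-1.569, 0.001, 0.246]
wrist_force: [-1.3, -0.0, 0.7]
width: 0.0007
t 13.0 tcp [ 0.5015 -0.2372  0.1586] rot [-1.5692e+00  7.0000e-04  2.4690e-01] F [0.66 0.67 0.1 ] T [-0.031  0.037  0.002] w 0.0005 q [-0.54  0.11  1.44  0.    1.59 -0.79]
shutoff wrist [(array([ 0.7069, -0.0446, -0.0066]), 0.81), (array([ 5.848e-01, -1.716e-01, -2.000e-04]), 0.58)]
shutoff top [(array([ 4.900e-01, -5.662e-01,  5.000e-04]), 0.8), (array([ 0.5781, -0.1677, -0.0034]), 0.76), (array([ 0.7098, -0.0422,  0.0042]), 0.59)]
shutoff scene [(array([ 7.089e-01, -4.010e-02, -6.000e-04]), 0.83), (array([ 0.4848, -0.5693, -0.0021]), 0.75), (array([ 0.5811, -0.1705, -0.0014]), 0.67)]
lever_push wrist [(array([ 0.4904, -0.1675,  0.0783]), 0.9)]
lever_push top [(array([ 0.6474, -0.0427,  0.0553]), 0.61), (array([ 0.4929, -0.1676,  0.074 ]), 0.55), (array([ 0.4028, -0.5453,  0.078 ]), 0.55), (array([0.5438, 0.172 , 0.1044]), 0.2)]
lever_push scene [(array([ 0.4964, -0.1646,  0.0759]), 0.72), (array([ 0.6483, -0.0393,  0.0566]), 0.64), (array([ 0.4096, -0.5467,  0.0742]), 0.55)]
```

View pics/w9.png

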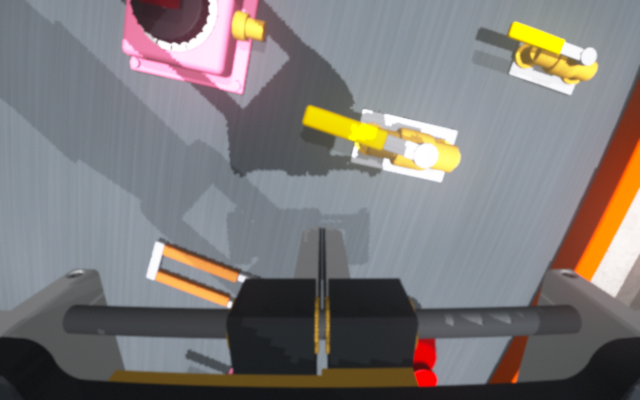

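The picture shows the target valve's lever from its tip (305, 115) to the pivot at (425, 155). The small decoy is at upper right. I'll go down on the lever's -y side with the fingers shut, and then work out the arc.

```bash
python3 -m creep '[[0,50,0,0,0,0,255],[0,96,0,0,0,0,255],[0,96,0,0,0,0,255],[0,96,0,0,0,0,255]]'
python3 - <<'E'
from h import *
o,s,W=wrist("w10"); o=st()
print("tip,pivot",px2w(s,W,305,115,.08))
c=np.array([.581,-.169]);r=.080
for th in np.arange(0,1.58,.157):
    d=np.array([-np.cos(th),np.sin(th)]);n=np.array([np.sin(th),np.cos(th)])
    z=Rt(o)[:2,2];x=Rt(o)[:2,0]
    off=.009+.008*abs(n@z)+.0125*abs(n@x)
    P=c+r*d-off*n; print(round(th,2),P.round(4),delta(o,[*P,o["tool_pos"][2]]))
E
```

```text
time: 14.0
tool_pos: [0.5027, -0.2391, 0.0653]
ee_rot: [-1.573, -0.002, 0.246]
wrist_force: [1.2, -1.1, 1.5]
width: 0.0001
t 14.05 tcp [ 0.5032 -0.2394  0.0662] rot [-1.5739 -0.0032  0.2458] F [0.18 1.04 0.38] T [-0.028  0.088 -0.007] w 0.0004 q [-0.55  0.17  1.56  0.    1.41 -0.79]
tip,pivot [ 0.4742361 -0.1644081  0.08     ]
0.0 [ 0.501  -0.1888] [10.1 -0.1 49.6]
0.16 [ 0.4987 -0.1775] [10.6 -0.2 61.2]
0.31 [ 0.498  -0.1656] [12.9 -0.2 72.8]
0.47 [ 0.4992 -0.1534] [17.  -0.2 84.4]
0.63 [ 0.5023 -0.1412] [23.  -0.2 95.5]
0.78 [ 0.5076 -0.1293] [ 31.   -0.2 105.7]
0.94 [ 0.5149 -0.1182] [ 40.8  -0.2 114.8]
1.1 [ 0.5242 -0.1082] [ 52.2  -0.2 122.2]
1.26 [ 0.5353 -0.0997] [ 65.1  -0.2 127.7]
1.41 [ 0.5465 -0.0935] [ 77.5  -0.2 131. ]
1.57 [ 0.5579 -0.089 ] [ 8.960e+01 -1.000e-01  1.326e+02]
```

View pics/w10.png

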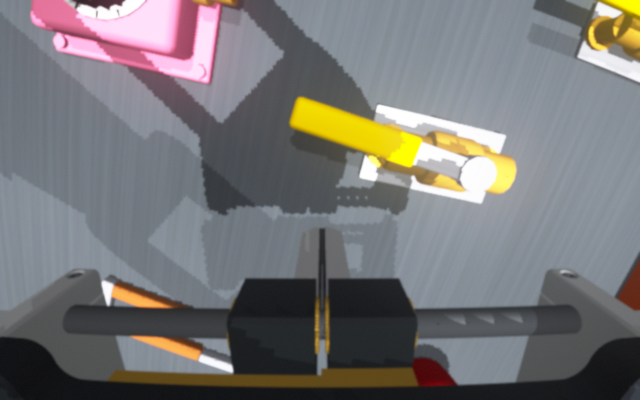

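The fingers stand clear on the -y side, with the lever above them in the picture at (300–410, 100–160). Starting the push.

```bash
python3 -m creep '[[5,2,25,0,0,0,255],[10,2,45,0,0,0,255],[10,2,58,0,0,0,255],[11,2,70,0,0,0,255],[15,2,80,0,0,0,255]]'
python3 -c "
from h import *
o=st();print(delta(o,[.5076,-.1293,.064]),delta(o,[.5242,-.1082,.064]),delta(o,[.5465,-.0935,.064]),delta(o,[.5579,-.089,.064]))"
```

```text
time: 14.68
tool_pos: [0.497, -0.1574, 0.0623]
ee_rot: [-1.573, -0.001, 0.245]
wrist_force: [1.3, -4.1, 1.0]
width: 0.0006
t 14.68 tcp [ 0.497  -0.1574  0.0623] rot [-1.5727e+00 -8.0000e-04  2.4540e-01] F [ 1.29 -4.1   1.03] T [-0.691 -0.085 -0.073] w 0.0006 q [-0.41  0.1   1.65 -0.    1.39 -0.66]
[17.1 -1.8 24.7] [38.3 -1.8 41.1] [63.5 -1.8 50. ] [75.7 -1.8 51.6]
```

Contact is as expected, about 4 N. Continuing the arc.

```bash
python3 -m creep '[[8,0,14,0,0,0,255],[17,0,25,0,0,0,255],[27,0,34,0,0,0,255],[38,0,41,0,0,0,255],[50,0,46,0,0,0,255]]'
python3 - <<'E'
from h import *
o,s,W=wrist("w11"); o=st(); print(delta(o,[.5465,-.0935,.064]),delta(o,[.5579,-.089,.064]))
E
```

```text
time: 15.3
tool_pos: [0.534, -0.0995, 0.0609]
ee_rot: [-1.57, 0.002, 0.246]
wrist_force: [-2.6, -2.8, -0.2]
width: 0.0003
t 15.35 tcp [ 0.5354 -0.0985  0.061 ] rot [-1.5687e+00 -4.0000e-04  2.4680e-01] F [ 0.85 -0.56 -0.08] T [-0.155  0.085  0.006] w 0.0004 q [-0.29  0.15  1.59  0.    1.4  -0.53]
[12.  -3.   2.1] [24.2 -3.   3.7]
```

View pics/w11.png

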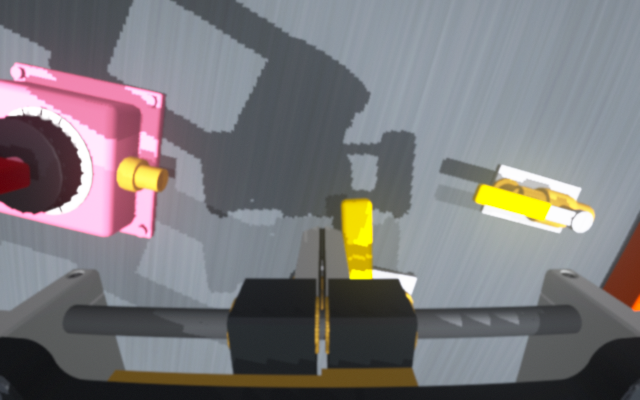

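```bash
python3 -m creep '[[8,0,2,0,0,0,255],[15,0,2,0,0,0,255],[20,0,3,0,0,0,255],[20,0,3,0,0,0,255]]'
python3 tq.py 3
python3 -m creep '[[2,0,0,0,0,0,255],[3,0,0,0,0,0,255],[3,0,0,0,0,0,255]]'
python3 tq.py 3
```

```text
time: 15.85
tool_pos: [0.5532, -0.0923, 0.0613]
ee_rot: [-1.57, -0.001, 0.246]
wrist_force: [-0.4, -0.0, 0.3]
width: 0.0004
t 16.0 F [-0.9   0.41 -0.86] T [-0.078  0.227 -0.015] Tz [-0.015 -0.016 -0.013] tcp [ 0.5532 -0.0922  0.0615] yaw 0.2458 j6tq -0.004 w 0.0003
time: 16.38
tool_pos: [0.5541, -0.0921, 0.0615]
ee_rot: [-1.57, 0.003, 0.246]
wrist_force: [-5.6, -0.3, 2.4]
width: 0.0008
t 16.52 F [-6.13 -0.6   1.63] T [-0.211  1.109 -0.068] Tz [-0.057 -0.073 -0.074] tcp [ 0.5541 -0.0921  0.0615] yaw 0.2455 j6tq -0.046 w 0.0003
```

The tool moved only 0.9 mm for 3 mm commanded, with 6 N against it, so the lever is on its stop. Backing off and lifting to check.

```bash
python3 -m creep '[[-15,0,0,0,0,0,255],[-30,0,0,0,0,0,255],[-30,-60,0,0,0,0,255],[-30,-110,0,0,0,0,255]]'
python3 -m creep '[[-40,0,-60,0,0,0,255],[-80,0,-60,0,0,0,255],[-80,0,-60,0,0,0,255],[-80,0,-60,0,0,0,255]]'
python3 - <<'E'
from h import *
o,s,W=wrist("w12"); st()
t=robot.snapshot("top");cv2.imwrite("pics/top12z.png",cv2.resize(t["color"][110:310,180:440],(780,600),interpolation=2))
for n in ("lever_push","coarse_mark","vase","tin","paddle","jacks"):
    print(n,[(np.round(d["point"],4),round(d["p"],2)) for d in robot.landmark_of(n,"top")])
E
```

```text
time: 17.02
tool_pos: [0.5255, -0.0993, 0.1726]
ee_rot: [-1.571, -0.0, 0.245]
wrist_force: [1.5, 0.4, 0.7]
width: 0.0009
time: 17.52
tool_pos: [0.4637, -0.1768, 0.1718]
ee_rot: [-1.571, -0.002, 0.245]
wrist_force: [0.1, 0.3, 0.5]
width: 0.0007
t 17.57 tcp [ 0.464  -0.1765  0.1717] rot [-1.571e+00 -1.400e-03  2.462e-01] F [-0.29  1.2  -0.13] T [-0.029  0.02  -0.006] w 0.0005 q [-0.48 -0.02  1.55  0.    1.61 -0.72]
lever_push [(array([ 0.6451, -0.043 ,  0.0526]), 0.6), (array([ 0.3999, -0.5463,  0.0747]), 0.48), (array([ 0.5737, -0.0883,  0.0773]), 0.46)]
coarse_mark [(array([0.5268, 0.1492, 0.0658]), 0.61), (array([ 0.3002, -0.1004,  0.0663]), 0.6), (array([0.3002, 0.1713, 0.0622]), 0.48)]
vase [(array([ 0.6455, -0.3996,  0.0033]), 0.72)]
tin [(array([ 0.6706,  0.3828, -0.0058]), 0.82), (array([0.5276, 0.1478, 0.0673]), 0.24)]
paddle [(array([0.3295, 0.4316, 0.0024]), 0.85)]
jacks [(array([ 0.4034, -0.4033, -0.0014]), 0.66), (array([0.5281, 0.1502, 0.067 ]), 0.31)]
```

View pics/w12.png

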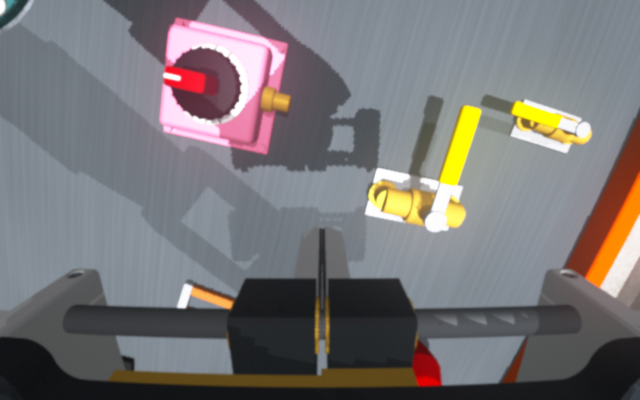

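View pics/top12z.png

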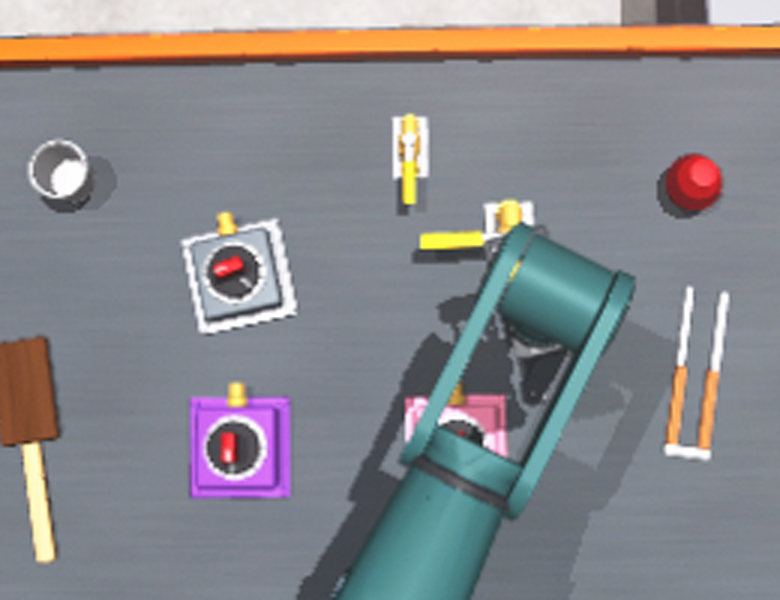

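The lever lies square across the pipe, from (470, 110) to (437, 220) in the wrist view. The ring mark, glass, tin and tools are where they were, and the robot touches nothing, so I'll hand in.

```bash
python3 -c "from h import *; st(); print(robot.close_job())"
```

```text
t 17.93 tcp [ 0.4639 -0.1765  0.1713] rot [-1.5705e+00  1.0000e-04  2.4670e-01] F [-0.01  0.66 -0.51] T [0.013 0.028 0.007] w 0.0004 q [-0.48 -0.02  1.55  0.    1.61 -0.72]
the job is handed in; nothing more can be done
None
```

I shut the red knob on the grey trim block and swung the yellow lever of the larger brass valve fully across its pipe. I then handed the job in at about 18 s; no verdict is reported.

- **Red knob:** I gripped it and turned it 56° clockwise. It met the seat at about 48°. I stopped when the torque reading had risen by about 0.29 N m over the free-turning level, on both the wrist sensor and joint 6. The absolute wrist reading was 0.25 N m, because the baseline sat at about -0.035. When let go, the knob sprang back about 5° as expected. The seat itself can't be seen, so this rests on the torque readings alone.
- **Lever:** I pushed it with the fingers shut until it held against its stop at about 6 N. The pictures then showed it square across the pipe.
- **Outer ring:** The wrist camera put its mark 1.5 to 2 mm from the first reading. That shift was radial rather than round the axis, so I put it down to measurement error. The top camera put it within about 1 mm of its earlier reading.
- **Glass, tin and tools:** The top camera found the vase, tin, paddle and jacks within about 5 mm of where they started, within its error. At hand-in the arm was clear of everything.

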